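Unstack the leaning tumblers onto the coasters

TASK

Three steel tumblers are stuck in one another in the leaning drainer. Pull the top one straight out along the lean, leaving the others seated, and stand it upright on a cork coaster; then pull out the next one the same way and stand it upright on the other coaster. Leave the last tumbler in the drainer, do not drop the tumblers, and do not shove or tip the jars and the pepper mill.

Things in the scene. Friction and masses are not known exactly. Their poses are not given: they have to be found in the camera images.
- tumbler_top_center (a point): centre (46 mm above the base, on the axis) of the top tumbler; z axis out of its mouth. Steel, round, 92 mm high: a foot 44 mm high and 51 mm across, above it a shoulder and a collar 48 mm high and 60 mm across (rim 62). Only the foot sits in the tumbler below, so the whole collar is free to grip. Rubber ribs hold it: a pull of 3 to 6 N along its axis slides it out, 44 mm in all. 0.08 to 0.16 kg
- tumbler_mid_center (a point): centre (46 mm above its base) of the middle tumbler, same shape as the top one, 0.11 to 0.20 kg; while nested it lies 48 mm below the top one's centre along the stack's axis. z axis out of its mouth. A pull of 6 to 12 N along its axis slides it out of the bottom one, 44 mm in all
- tumbler_bottom_center (a point): centre (46 mm above its base) of the bottom tumbler, same shape, clamped in the drainer and immovable. z axis out of its mouth, along the stack, leaning 30 degrees from vertical. Walls 2.5 mm; black rubber ribs inside the collar
- drainer: fixed drainer: grey plate 150 x 90 mm with steel wire legs that hold the bottom tumbler leaning. Origin on the worktop under it; x axis horizontal: the stack leans towards -x. The top tumbler's rim is about 0.197 m above the worktop
- coaster_a_center (a point): centre of the upper face of a round cork coaster, 100 mm across and 5 mm thick, fixed, on the right of the sink
- coaster_b_center (a point): centre of the upper face of the other cork coaster (the same), fixed, on the strip of worktop in front of the sink
- mill_center (a point): centre of a dark wooden pepper mill, 58 mm across and 150 mm high, loose, upright close beside the stack, on either side
- dark_jar_center (a point): centre of a glass jar with a dark lid, 67 mm across and 120 mm high, loose, upright close beside the stack, on the other side from the mill
- biscuit_jar_center (a point): centre of a glass jar with a grey lid, 67 mm across and 110 mm high, loose, upright behind the right coaster
- spice_jar_center (a point): centre of a small spice jar, 47 mm across and 98 mm high, loose, upright to the left of the front coaster
Things that resemble listed ones, but are neither listed nor needed, are in the scene too. What is shaped like the part that bears tumbler_top_center but orange is not meant.

How it is judged (in metres and radians):
On the way, in this order (a step that is already met when the one before it is completed fails the run):
1. the top tumbler is out of the middle one, which is still seated in the bottom one (distance between tumbler_top_center and tumbler_mid_center above 0.095 m and z of tumbler_mid_center in the frame of tumbler_bottom_center below 0.056 m), for 0.1 s.
2. the top tumbler stands upright on a coaster, released, the middle one still seated (((horizontal distance between tumbler_top_center and coaster_a_center below 0.024 m and height (world z) of tumbler_top_center between 0.044 and 0.058 m and angle between tumbler_top_center's own z axis and vertical below 0.1 rad and linear speed of tumbler_top below 0.03 m/s) or (horizontal distance between tumbler_top_center and coaster_b_center below 0.024 m and height (world z) of tumbler_top_center between 0.044 and 0.058 m and angle between tumbler_top_center's own z axis and vertical below 0.1 rad and linear speed of tumbler_top below 0.03 m/s)) and contact force between tumbler_top and the fingers below 0.1 N and distance between tumbler_mid_center and tumbler_bottom_center below 0.056 m), for 0.2 s.
3. the middle tumbler is out of the bottom one (distance between tumbler_mid_center and tumbler_bottom_center above 0.095 m), for 0.1 s.
At the end, for the whole second after the job is handed in: each coaster carries one of the two tumblers, standing upright (within 0.1 rad) with its whole base on the coaster (axis within 24 mm of the coaster's centre), released and at rest; the bottom tumbler is still in the drainer ((((horizontal distance between tumbler_top_center and coaster_a_center below 0.024 m and height (world z) of tumbler_top_center between 0.044 and 0.058 m and angle between tumbler_top_center's own z axis and vertical below 0.1 rad and linear speed of tumbler_top below 0.03 m/s) and (horizontal distance between tumbler_mid_center and coaster_b_center below 0.024 m and height (world z) of tumbler_mid_center between 0.044 and 0.058 m and angle between tumbler_mid_center's own z axis and vertical below 0.1 rad and linear speed of tumbler_mid below 0.03 m/s)) or ((horizontal distance between tumbler_top_center and coaster_b_center below 0.024 m and height (world z) of tumbler_top_center between 0.044 and 0.058 m and angle between tumbler_top_center's own z axis and vertical below 0.1 rad and linear speed of tumbler_top below 0.03 m/s) and (horizontal distance between tumbler_mid_center and coaster_a_center below 0.024 m and height (world z) of tumbler_mid_center between 0.044 and 0.058 m and angle between tumbler_mid_center's own z axis and vertical below 0.1 rad and linear speed of tumbler_mid below 0.03 m/s)))); the robot touches nothing.
It fails at once if a jar or the pepper mill is pushed more than 25 mm or tipped over (distance of any of mill_center, dark_jar_center, biscuit_jar_center, spice_jar_center from where it was at the start of the episode above 0.025 m or angle between any of mill_center, dark_jar_center, biscuit_jar_center, spice_jar_center's own z axis and vertical above 0.35 rad).
It fails at once if the top tumbler is levered askew (over 0.2 rad) while still inside the one below (distance between tumbler_top_center and tumbler_mid_center below 0.08 m and angle between the z axis of tumbler_top_center and the z axis of tumbler_mid_center, either way round above 0.2 rad).
It fails at once if the mid tumbler is levered askew (over 0.2 rad) while still inside the one below (distance between tumbler_mid_center and tumbler_bottom_center below 0.08 m and angle between the z axis of tumbler_mid_center and the z axis of tumbler_bottom_center, either way round above 0.2 rad).
It fails at once if the top tumbler is thrown or dropped (loose from the gripper and faster than 0.7 m/s) (contact force between tumbler_top and the fingers below 0.1 N and linear speed of tumbler_top above 0.7 m/s).
It fails at once if the mid tumbler is thrown or dropped (loose from the gripper and faster than 0.7 m/s) (contact force between tumbler_mid and the fingers below 0.1 N and linear speed of tumbler_mid above 0.7 m/s).
It also fails if it takes over 61 s, if anything falls off the work surface, if the arm or the gripper's body presses on something with over 40 N, if the wrist force passes 120 N, or if a joint passes its speed limit or range.

ROBOT

A 6-joint arm with a two-finger parallel gripper is mounted at the origin on a cart in front of the work surface, level with it; the furniture and walls round the work are solid. World frame = base frame: x ahead of the robot, y to its left, z up, the work surface at z = 0. Lengths are in mm, angles in rad, forces in N, time in s.
With the tool pointing down it reaches from about 375 to 975 mm from the base axis. Payload 3.8 kg.
Tool frame: the origin (TCP) lies on the centre line of the jaws, within the pads' length; the fingertips stand 14 mm ahead of it and the grasp point (between the pads) lies 5 mm behind it (env.tips_ahead is the z of the fingertips in the tool frame, in mm); z points along the fingers, y is the line along which they close (so a half turn about z gives the same grasp; the last joint's range is limited). The gripper opens to 85 mm and grips with 20 to 120 N. Pads are 22 mm wide; open, the fingers measure 114 mm over their backs; the gripper's body (76 mm by 85 mm) begins 54 mm behind the grasp point. The pads swing forward as they close: fully open they stand 13 mm farther back than shut.
Start: joints at [-1.293, 0.264, 1.604, -0, 1.274, -0.037], TCP at [208.992, -641.826, 245.28] pointing down, gripper open.
Joint ranges: [-2.63, 2.63], [-0.94, 2.18], [0.31, 2.57], [-1.31, 4.45], [0, 2.66], [-2.55, 2.55]. Speed limits (rad/s): [2.57, 2.57, 3.14, 3.14, 3.14, 3.14].

INTERFACE

Orientations are given as a rotation vector (axis times angle).
In Python, from plant import env gives the robot as it stands.
- The arm moves only by the shell command python3 -m inch 'ROWS' [FORCE]. ROWS is JSON, a list of rows, each a list of 3 entries, a list of its own where there are three numbers: the shift along the world's x, y, z in m, then the turn, a rotation vector about the world's x, y, z in degrees, then the closure, from -1 (fully open) to 1 (shut). A call has 1 to 12 rows; each row is the pose to reach, as a shift and turn from the pose commanded when the call began; what a row does not reach only later rows make up. A row lasts 1/10 s, in which the tool goes at most 50 mm and 8.59 degrees, less where a joint would pass 70% of its speed; a pose out of reach is approached as far as the arm can. A call with a gripper value outside its range is refused whole. The fingers move at their own pace and stop on an object; FORCE is the grip in N (left out, the last holds). Time passes only in rows, so rows that repeat a pose let the fingers close. It gives the time, the measured TCP pose, the force, the opening and the grip force at its end, in the units of the state.
- env.get_obs(): the state, without advancing time (a new reading comes with each control period).
- env.snapshot(name): name is "scene" or "top" or "wrist"; returns a dict with "image" (384x512x3 uint8, red, green, blue), "fx", "fy", "cx", "cy" (pixels), "R" (3x3) and "t" (3): a world point X has camera coordinates R X + t. Camera axes: x right, y down, z forward; pixel columns grow to the right and rows downward; lengths in mm; the calibration is good to about 2 mm. A picture is of the moment at which its call begins. There is no depth.
- env.sign_off(): hands the job in; it is judged then, once.
Trained networks look in the newest picture that a camera, given by its name, has taken for a name from the list of things; names that differ only in an ending like _2 or _b are one class to them, and where a whole thing is asked for, a point or a joint stands for the part that bears it (a point fixed in the world has none). Each returns a list of dicts, best first, with "score" (0 to 1); they miss things now and then, are a little off and sometimes report something else, mostly with a low value. They report only what shows in the picture. A call takes as long as a camera call. They do not tell look-alikes from the thing itself.
- env.search_frame(camera, thing): "point" ([x, y, z] in mm, in world coordinates, good to about 4 mm: the middle of the surface that is visible of it).
- env.cut_out(camera, thing): "mask" (384x512 bool, what is visible of it).
- env.spot_point(camera, thing): "point" ([x, y, z] in mm, in world coordinates, good to about 4 mm: a listed point, or the origin of a listed thing).
The state is a dict: "time": time; "joint_pos": joint angles; "qd": joint speeds; "tau": joint torques, N m; "position": TCP position; "tcp_rot": TCP orientation; "wrist_force": force on the tool from outside, world axes, zero at the start; "torque": the same for the moment, N m; "finger_gap": opening from 0.0 (shut) to 1.0 (fully open); "grip_force": force on a finger pad.
Only numpy, scipy, OpenCV 4.12 (cv2) and the standard library are available. Lean on these libraries where they do the work, as an engineer would, in place of code of your own. Each camera call takes 0.05 s, during which the arm holds its last target. There are 200 camera calls.

## Working session

There is one attempt and no reset: what is moved stays moved. The work goes in short steps, Python scripts to look and compute and a shell command to move; the robot and the scene stay as the last step left them, time stands still between calls to the robot, and variables do not carry over. Pictures are saved under pics/ and viewed, at most 10 in all, crops included, and the job is handed in when it is done.

```bash
ls; mkdir -p pics
python3 - <<'E'
from plant import env
import cv2,numpy as np
for c in ["scene","top"]:
    s=env.snapshot(c); cv2.imwrite(f"pics/{c}0.png",s["image"][:,:,::-1])
    print(c,s["fx"],np.round(s["R"],3).tolist(),np.round(s["t"]))
    for n in ["tumbler_top_center","tumbler_mid_center","tumbler_bottom_center","drainer","coaster_a_center","coaster_b_center","mill_center","dark_jar_center","biscuit_jar_center","spice_jar_center"]:
        r=env.spot_point(c,n); print(c,n,[(np.round(d["point"]).tolist(),round(d["score"],2)) for d in r[:4]])
print(env.get_obs())
E
```

```text
pics
scene 470.361332351922 [[-0.795, -0.606, 0.025], [-0.315, 0.377, -0.871], [0.518, -0.701, -0.49]] [ 497.  235. 1658.]
scene tumbler_top_center [([603.0, 580.0, 34.0], 0.89), ([502.0, 382.0, 157.0], 0.62)]
scene tumbler_mid_center [([524.0, 393.0, 116.0], 0.74)]
scene tumbler_bottom_center [([545.0, 405.0, 75.0], 0.51)]
scene drainer [([518.0, 394.0, -1.0], 0.61)]
scene coaster_a_center [([546.0, -345.0, 6.0], 0.68)]
scene coaster_b_center [([428.0, 41.0, 8.0], 0.61)]
scene mill_center [([550.0, 294.0, 72.0], 0.68), ([427.0, 45.0, 6.0], 0.45)]
scene dark_jar_center [([481.0, 485.0, 59.0], 0.59)]
scene biscuit_jar_center [([650.0, -362.0, 55.0], 0.9)]
scene spice_jar_center [([401.0, 158.0, 49.0], 0.88)]
top 376.94975966385465 [[-0.01, -1.0, -0.017], [-0.998, 0.011, -0.061], [0.061, 0.017, -0.998]] [ 118.  555. 1408.]
top tumbler_top_center [([599.0, 583.0, 31.0], 0.95), ([502.0, 380.0, 155.0], 0.77)]
top tumbler_mid_center [([523.0, 396.0, 116.0], 0.68)]
top tumbler_bottom_center [([546.0, 402.0, 78.0], 0.56)]
top drainer []
top coaster_a_center [([544.0, -343.0, 3.0], 0.8)]
top 
[... 284 characters left out ...]
, 153.0, 50.0], 0.62)]
{'time': 1.1, 'joint_pos': array([-1.29292723e+00,  2.63874855e-01,  1.60401037e+00,  1.64028727e-05,
        1.27368500e+00, -3.68894857e-02]), 'qd': array([ 0.001352  , -0.0006723 , -0.00031047,  0.00020299, -0.00026129,
       -0.00064068]), 'tau': array([-3.47254690e-04, -5.15081513e+01, -3.67729533e+01,  1.16968340e-04,
        8.97742539e-04,  1.49696609e-05]), 'position': array([ 208.97979659, -641.83005366,  245.2910734 ]), 'tcp_rot': array([3.10274808e+00, 4.92372516e-01, 2.86930679e-05]), 'wrist_force': array([-0.04385995,  0.35093228, -0.44145249]), 'torque': array([ 0.06738062, -0.01149745, -0.02043442]), 'grip_force': 0.0, 'finger_gap': 0.9968014254102353}
```

Run:
```python
import cv2,numpy as np
a=cv2.imread("pics/scene0.png");b=cv2.imread("pics/top0.png")
from plant import env
s=env.snapshot("scene")
def pj(p):
    c=s["R"]@np.array(p,float)+s["t"];return c[0]/c[2]*s["fx"]+s["cx"],c[1]/c[2]*s["fy"]+s["cy"]
u,v=pj([515,390,110]);print(u,v,pj([601,581,32]))
u,v=int(u),int(v)
cr=s["image"][max(v-60,0):v+60,max(u-75,0):u+75,::-1]
cv2.imwrite("pics/both.png",cv2.resize(np.vstack([a,b]),(450,600)) if 0 else np.hstack([cv2.resize(a,(400,300)),cv2.resize(b,(400,300))]))
cv2.imwrite("pics/crop.png",cv2.resize(cr,None,fx=5,fy=5,interpolation=cv2.INTER_CUBIC))
```

```text
210.97423503955622 231.17158425039588 (np.float64(152.96151979930073), np.float64(266.6808733938868))
```

View pics/both.png

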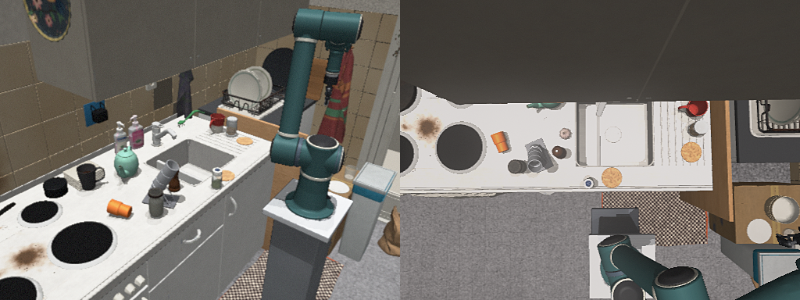

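View pics/crop.png

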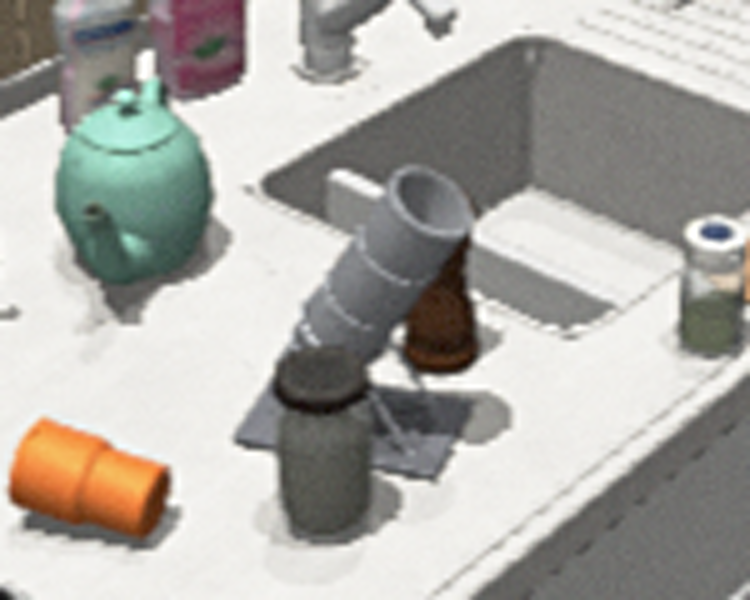

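The look-alike is the orange tumbler lying at scene pixel (153,267). The wanted tumbler is the top of the grey steel stack, rim at about (223,211) and stack centre at about (211,231). The crop confirms grey steel, with the mill at its right and the dark jar at its left. I'll choose the grey stack and move towards it.

```bash
python3 -m inch '[[[0.29,0.44,0.085],[0,0,55],-1],[[0.29,0.44,0.085],[0,0,55],-1],[[0.29,0.44,0.085],[0,0,55],-1],[[0.29,0.44,0.085],[0,0,55],-1],[[0.29,0.44,0.085],[0,0,55],-1],[[0.29,0.44,0.085],[0,0,55],-1],[[0.29,0.44,0.085],[0,0,55],-1],[[0.29,0.44,0.085],[0,0,55],-1],[[0.29,0.44,0.085],[0,0,55],-1],[[0.29,0.44,0.085],[0,0,55],-1],[[0.29,0.44,0.085],[0,0,55],-1],[[0.29,0.44,0.085],[0,0,55],-1]]' 40
python3 -m inch '[[[-0.05,0.55,-0.03],[0,0,45],-1],[[-0.05,0.55,-0.03],[0,0,45],-1],[[-0.05,0.55,-0.03],[0,0,45],-1],[[-0.05,0.55,-0.03],[0,0,45],-1],[[-0.05,0.55,-0.03],[0,0,45],-1],[[-0.05,0.55,-0.03],[0,0,45],-1],[[-0.05,0.55,-0.03],[0,0,45],-1],[[-0.05,0.55,-0.03],[0,0,45],-1],[[-0.05,0.55,-0.03],[0,0,45],-1],[[-0.05,0.55,-0.03],[0,0,45],-1],[[-0.05,0.55,-0.03],[0,0,45],-1],[[-0.05,0.55,-0.03],[0,0,45],-1]]'
cat > h.py <<'E'
import numpy as np
from scipy.spatial.transform import Rotation as R
from plant import env
def frame(a):  # tool z=-a, y in the lean plane pointing outward-ish
    a=a/np.linalg.norm(a); z=-a; h=np.array([-a[0],-a[1],0]); h/=np.linalg.norm(h)
    y=h-(h@z)*z; y/=np.linalg.norm(y); return R.from_matrix(np.c_[np.cross(y,z),y,z])
def go(p,Rt):
    o=env.get_obs(); d=(Rt*R.from_rotvec(o["tcp_rot"]).inv()).as_rotvec(degrees=True)
    print("shift m",np.round((np.array(p)-o["position"])/1000,4),"turn",np.round(d,2),"t",o["time"],"q",np.round(o["joint_pos"],2))
E
python3 - <<'E'
from h import *
a=np.array([-.442,-.234,.866]); c=np.array([502.5,381.6,157.8])
go(c+120*a,frame(a))
E
```

```text
time: 2.35
position: [501.3, -198.5, 331.6]
tcp_rot: [2.519, 1.875, 0.004]
wrist_force: [-1.0, -1.9, 0.6]
finger_gap: 0.999
grip_force: 0.0
time: 3.55
position: [448.0, 352.3, 299.3]
tcp_rot: [-1.61, -2.696, -0.001]
wrist_force: [0.3, -0.5, 0.7]
finger_gap: 0.998
grip_force: 0.0
shift m [ 0.0015  0.0012 -0.0376] turn [ 14.06 -26.54  -0.42] t 3.55 q [0.62 0.04 1.76 0.   1.34 0.13]
```

```bash
python3 -m inch '[[[0.0015,0.001,-0.01],[14.06,-26.5,-0.4],-1],[[0.0015,0.001,-0.02],[14.06,-26.5,-0.4],-1],[[0.0015,0.001,-0.0376],[14.06,-26.5,-0.4],-1],[[0.0015,0.001,-0.0376],[14.06,-26.5,-0.4],-1],[[0.0015,0.001,-0.0376],[14.06,-26.5,-0.4],-1],[[0.0015,0.001,-0.0376],[14.06,-26.5,-0.4],-1]]'
python3 - <<'E'
from h import *
import cv2
s=env.snapshot("wrist"); im=s["image"][:,:,::-1].copy()
for n in ["tumbler_top_center","tumbler_mid_center","tumbler_bottom_center","mill_center","dark_jar_center"]:
    print(n,[(np.round(d["point"]).tolist(),round(d["score"],2)) for d in env.spot_point("wrist",n)])
a=np.array([-.442,-.234,.866]); c=np.array([502.5,381.6,157.8])
u=np.cross(a,[0,0,1.]);u/=np.linalg.norm(u);v=np.cross(a,u)
for h in (46,2):
    P=np.array([c+h*a+31*(np.cos(t)*u+np.sin(t)*v) for t in np.linspace(0,6.28,60)])
    q=P@np.array(s["R"]).T+s["t"]; px=np.c_[q[:,0]/q[:,2]*s["fx"]+s["cx"],q[:,1]/q[:,2]*s["fy"]+s["cy"]]
    for x in px: cv2.circle(im,tuple(int(k) for k in x),1,(0,0,255) if h==46 else (0,255,0),-1)
cv2.imwrite("pics/w1.png",im)
go(c+16*a,frame(a))
E
```

```text
time: 4.15
position: [451.1, 348.5, 263.6]
tcp_rot: [1.451, 2.395, 0.642]
wrist_force: [0.5, 0.6, -0.3]
finger_gap: 1.002
grip_force: 0.0
tumbler_top_center [([504.0, 390.0, 155.0], 0.81), ([602.0, 582.0, 34.0], 0.59)]
tumbler_mid_center []
tumbler_bottom_center []
mill_center [([548.0, 293.0, 71.0], 0.91)]
dark_jar_center [([482.0, 493.0, 59.0], 0.9)]
shift m [ 0.0438  0.0282 -0.0921] turn [-0.08  0.    0.28] t 4.45 q [ 0.67 -0.25  2.17 -0.14  0.71  0.27]
```

View pics/w1.png

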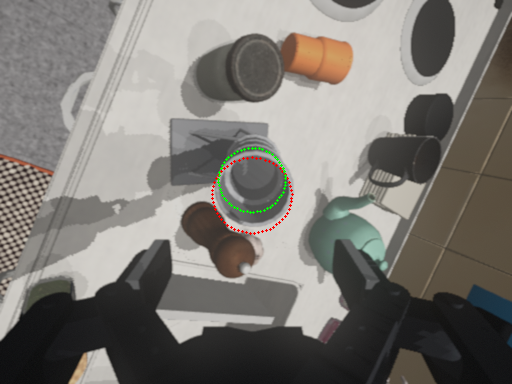

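The stack's rim is near pixel (250,190), slightly left of and above my predicted red circle at (253,195). The mill is at (225,245), the dark jar at (245,68) and the orange decoy at (317,57). I'll zoom in to correct the rim.

```bash
cat >> h.py <<'E'
import cv2
def proj(s,P):
    q=np.atleast_2d(P)@np.array(s["R"]).T+s["t"]; return np.c_[q[:,0]/q[:,2]*s["fx"]+s["cx"],q[:,1]/q[:,2]*s["fy"]+s["cy"]]
def ring(c,a,h,r=31,n=90):
    u=np.cross(a,[0,0,1.]);u/=np.linalg.norm(u);v=np.cross(a,u);t=np.linspace(0,2*np.pi,n)
    return c+h*a+r*(np.outer(np.cos(t),u)+np.outer(np.sin(t),v))
def crop(s,box,k,rings,name):
    x0,y0,x1,y1=box; im=cv2.resize(s["image"][y0:y1,x0:x1,::-1],None,fx=k,fy=k,interpolation=cv2.INTER_CUBIC)
    for P,col in rings:
        for x in proj(s,P): cv2.circle(im,(int((x[0]+.5-x0)*k),int((x[1]+.5-y0)*k)),1,col,-1)
    cv2.imwrite(name,im)
E
python3 - <<'E'
from h import *
s=env.snapshot("wrist")
m=env.cut_out("wrist","tumbler_top_center")
for d in m:
    ys,xs=np.nonzero(d["mask"]); print(d["score"],xs.min(),xs.max(),ys.min(),ys.max(),xs.mean(),ys.mean())
a=np.array([-.442,-.234,.866]); c=np.array([502.5,381.6,157.8])
P=proj(s,ring(c,a,46)); print("pred rim",P.min(0),P.max(0))
sc={}
for d in (-6,0,6):
    for n,e in (("x",[1,0,0]),("y",[0,1,0])):
        Q=proj(s,c+46*a+d*np.array(e,float)); print(n,d,Q)
crop(s,(190,110,320,240),4,[(ring(c,a,46),(0,0,255))],"pics/w2.png")
E
```

```text
0.62 214 291 147 227 252.76678445229683 187.77863230097694
0.59 280 352 33 85 316.59308131241085 58.13409415121255
pred rim [211.10033963 159.13511163] [290.66898685 234.19604718]
x -6 [[244.87402755 196.05034143]]
y -6 [[247.81464108 205.32488934]]
x 0 [[250.88863891 198.30181163]]
y 0 [[250.88863891 198.30181163]]
x 6 [[256.71844891 200.4841045 ]]
y 6 [[253.97029968 191.26122662]]
```

View pics/w2.png

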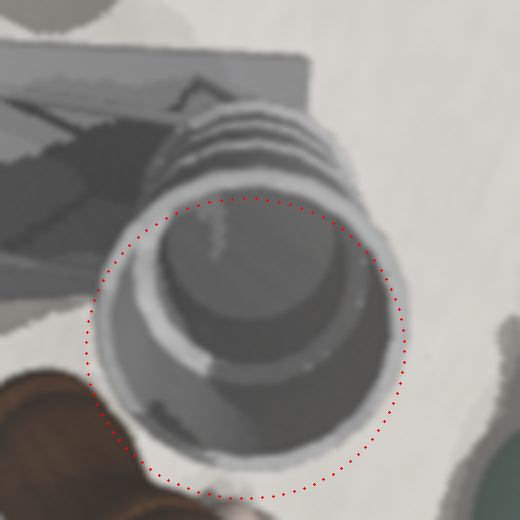

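The rim's centre is at (252.8,189.8) and the predicted one at (250.9,196.7). The size matches, so the correction is about (-1,+5.6) mm in x,y. I'll close in along the axis and check once more with rings for the lower rims.

Run:
```python
from h import *
a=np.array([-.442,-.234,.866]); c=np.array([501.5,386.5,157.8])
s=env.snapshot("wrist")
crop(s,(190,110,320,240),4,[(ring(c,a,46),(0,0,255)),(ring(c,a,-2),(0,255,0)),(ring(c,a,-50),(255,0,0))],"pics/w3.png")
print(env.get_obs()["position"])
go(c+16*a,frame(a)); go(c+75*a,frame(a))
```

```text
[450.91978679 349.37527843 262.88863408]
shift m [ 0.0435  0.0334 -0.0912] turn [-0.04 -0.04  0.26] t 4.6 q [ 0.67 -0.25  2.17 -0.14  0.71  0.27]
shift m [ 0.0174  0.0196 -0.0401] turn [-0.04 -0.04  0.26] t 4.6 q [ 0.67 -0.25  2.17 -0.14  0.71  0.27]
```

View pics/w3.png

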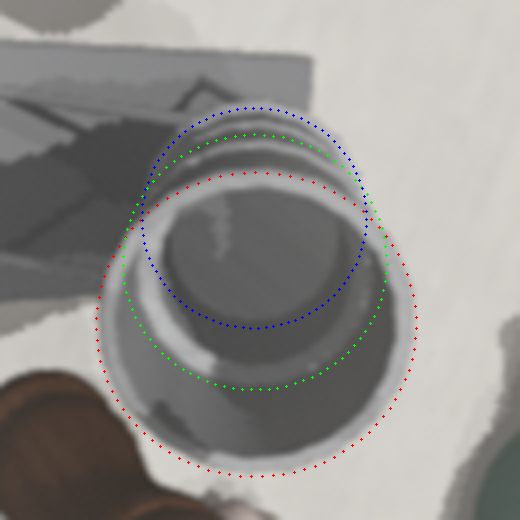

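```bash
python3 -m inch '[[[-0.0034,0.0085,-0.001],[0,0,0.2],-1],[[-0.0034,0.0085,-0.001],[0,0,0.2],-1],[[0.005,0.013,-0.017],[0,0,0.2],-1],[[0.013,0.017,-0.033],[0,0,0.2],-1],[[0.021,0.0215,-0.049],[0,0,0.2],-1],[[0.029,0.0258,-0.065],[0,0,0.2],-1],[[0.037,0.03,-0.081],[0,0,0.2],-1],[[0.0425,0.033,-0.0912],[0,0,0.2],-1],[[0.0425,0.033,-0.0912],[0,0,0.2],-1],[[0.0425,0.033,-0.0912],[0,0,0.2],-1]]'
python3 -m inch '[[[0,0,0],[0,0,0],0.3],[[0,0,0],[0,0,0],0.6],[[0,0,0],[0,0,0],1],[[0,0,0],[0,0,0],1],[[0,0,0],[0,0,0],1],[[0,0,0],[0,0,0],1],[[0,0,0],[0,0,0],1],[[0,0,0],[0,0,0],1]]' 40
```

```text
time: 5.6
position: [492.9, 382.3, 171.5]
tcp_rot: [1.446, 2.4, 0.643]
wrist_force: [-0.6, -0.0, 0.1]
finger_gap: 1.0
grip_force: 0.0
time: 6.4
position: [493.3, 382.6, 173.2]
tcp_rot: [1.446, 2.398, 0.646]
wrist_force: [-4.3, -2.7, 7.5]
finger_gap: 0.709
grip_force: 42.8
```

```bash
python3 -m inch '[[[-0.002,-0.001,0.0045],[0,0,0],1],[[-0.005,-0.0025,0.009],[0,0,0],1],[[-0.009,-0.005,0.0175],[0,0,0],1],[[-0.0135,-0.007,0.026],[0,0,0],1],[[-0.018,-0.0095,0.035],[0,0,0],1],[[-0.022,-0.0115,0.043],[0,0,0],1],[[-0.0265,-0.014,0.052],[0,0,0],1],[[-0.031,-0.0165,0.0605],[0,0,0],1],[[-0.0355,-0.019,0.069],[0,0,0],1],[[-0.04,-0.021,0.078],[0,0,0],1],[[-0.04,-0.021,0.078],[0,0,0],1],[[-0.04,-0.021,0.078],[0,0,0],1]]'
python3 - <<'E'
from h import *
s=env.snapshot("scene"); 
for n in ["tumbler_top_center","tumbler_mid_center"]:
    print(n,[(np.round(d["point"]).tolist(),round(d["score"],2)) for d in env.spot_point("scene",n)])
cv2.imwrite("pics/s2.png",cv2.resize(s["image"][130:330,100:350,::-1],None,fx=3,fy=3))
go([428,47,250],R.from_matrix(np.eye(3)))
E
```

```text
time: 7.6
position: [453.0, 361.2, 249.9]
tcp_rot: [1.446, 2.399, 0.645]
wrist_force: [0.2, 0.6, -1.7]
finger_gap: 0.712
grip_force: 45.0
tumbler_top_center [([464.0, 361.0, 235.0], 0.81), ([600.0, 581.0, 33.0], 0.65)]
tumbler_mid_center [([522.0, 392.0, 114.0], 0.64), ([651.0, -360.0, 55.0], 0.31)]
shift m [-0.0248 -0.314   0.0013] turn [ -82.9  -137.5   -36.78] t 7.75 q [ 0.69 -0.21  2.17 -0.16  0.68  0.3 ]
```

View pics/s2.png

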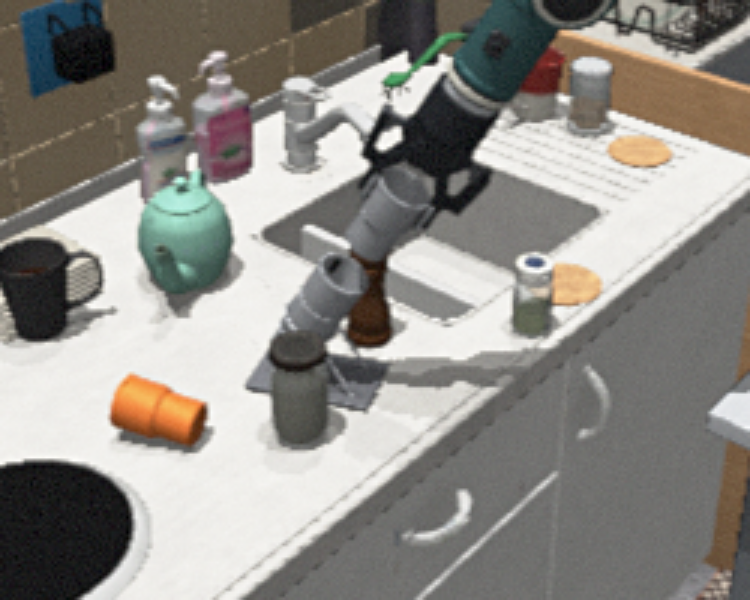

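Scene shows the top tumbler out in the gripper (crop pixel (395,205)) and the middle one still seated (325,285). I'll set it upright and carry it to the front coaster.

```bash
python3 -m inch '[[[0,0,0.01],[-3.5,6.6,0],1],[[0,0,0.01],[-7,13.2,0],1],[[0,0,0.01],[-10.5,19.9,0],1],[[0,0,0.01],[-14.04,26.5,0],1],[[0,0,0.01],[-14.04,26.5,0],1]]'
python3 -m inch '[[[-0.004,-0.04,0],[0,0,-3],1],[[-0.008,-0.08,0],[0,0,-6],1],[[-0.012,-0.12,0],[0,0,-9],1],[[-0.015,-0.16,0],[0,0,-12],1],[[-0.018,-0.2,0],[0,0,-15],1],[[-0.021,-0.24,0],[0,0,-18],1],[[-0.025,-0.28,0],[0,0,-20],1],[[-0.028,-0.318,0],[0,0,-22],1],[[-0.028,-0.318,0],[0,0,-22],1],[[-0.028,-0.318,-0.04],[0,0,-22],1],[[-0.028,-0.318,-0.06],[0,0,-22],1],[[-0.028,-0.318,-0.06],[0,0,-22],1]]'
python3 - <<'E'
from h import *
for cam in ("scene","top","wrist"):
    s=env.snapshot(cam)
    for n in ["tumbler_top_center","coaster_b_center"]:
        print(cam,n,[(np.round(d["point"]).tolist(),round(d["score"],2)) for d in env.spot_point(cam,n)])
o=env.get_obs();print(o["position"],R.from_rotvec(o["tcp_rot"]).as_matrix()[:,2],o["wrist_force"],o["joint_pos"])
E
```

```text
time: 8.25
position: [455.6, 362.3, 257.7]
tcp_rot: [-1.623, -2.688, 0.004]
wrist_force: [-0.6, -0.2, -1.1]
finger_gap: 0.711
grip_force: 45.1
time: 9.45
position: [421.7, 43.5, 195.6]
tcp_rot: [-2.103, -2.329, 0.006]
wrist_force: [-0.8, -0.2, -1.2]
finger_gap: 0.709
grip_force: 45.0
scene tumbler_top_center [([601.0, 579.0, 32.0], 0.94), ([424.0, 40.0, 176.0], 0.93)]
scene coaster_b_center [([426.0, 43.0, 10.0], 0.76)]
top tumbler_top_center [([599.0, 582.0, 33.0], 0.78), ([654.0, -359.0, 58.0], 0.61)]
top coaster_b_center [([425.0, 45.0, 2.0], 0.49)]
wrist tumbler_top_center [([425.0, 43.0, 184.0], 0.88)]
wrist coaster_b_center [([426.0, 45.0, 1.0], 0.93)]
[425.68611577  43.34188383 200.44664106] [ 2.04117592e-03  3.49583475e-04 -9.99997856e-01] [ 1.12064928 -0.7319367  -1.73205253] [ 4.30367894e-02 -1.86453874e-01  2.15533495e+00  2.83864606e-04
  1.17065726e+00 -5.89761323e-02]
```

```bash
python3 -m inch '[[[0,0.001,-0.03],[0,0,0],1],[[0,0.001,-0.06],[0,0,0],1],[[0,0.001,-0.09],[0,0,0],1],[[0,0.001,-0.11],[0,0,0],1],[[0,0.001,-0.12],[0,0,0],1],[[0,0.001,-0.124],[0,0,0],1],[[0,0.001,-0.126],[0,0,0],1],[[0,0.001,-0.126],[0,0,0],1]]'
python3 -m inch '[[[0,0,-0.002],[0,0,0],1],[[0,0,-0.004],[0,0,0],1],[[0,0,-0.004],[0,0,0],1]]'
```

```text
time: 10.7
position: [426.0, 44.2, 74.4]
tcp_rot: [2.105, 2.331, 0.002]
wrist_force: [-0.5, 0.3, -1.8]
finger_gap: 0.713
grip_force: 45.1
time: 11.0
position: [426.2, 44.1, 70.9]
tcp_rot: [2.105, 2.33, 0.002]
wrist_force: [-0.7, -0.9, 6.1]
finger_gap: 0.706
grip_force: 45.6
```

```bash
python3 -m inch '[[[0,0,0],[0,0,0],0.3],[[0,0,0],[0,0,0],0],[[0,0,0],[0,0,0],-0.6],[[0,0,0],[0,0,0],-1],[[0,0,0],[0,0,0],-1],[[0,0,0],[0,0,0],-1],[[0,0,0],[0,0,0],-1],[[0,0,0.01],[0,0,0],-1],[[0,0,0.025],[0,0,0],-1],[[0,0,0.06],[0,0,0],-1],[[0,0,0.11],[0,0,0],-1],[[0,0,0.16],[0,0,0],-1]]'
python3 - <<'E'
from h import *
for cam in ("scene","top","wrist"):
    s=env.snapshot(cam)
    if cam=="wrist": cv2.imwrite("pics/w4.png",s["image"][:,:,::-1])
    print(cam,[(np.round(d["point"]).tolist(),round(d["score"],2)) for d in env.spot_point(cam,"tumbler_top_center")])
E
```

```text
time: 12.2
position: [424.1, 44.1, 231.2]
tcp_rot: [-2.105, -2.331, 0.001]
wrist_force: [1.8, 0.7, 0.1]
finger_gap: 0.996
grip_force: 0.0
scene [([431.0, 37.0, 51.0], 0.86), ([602.0, 581.0, 32.0], 0.75)]
top [([598.0, 582.0, 31.0], 0.96)]
wrist [([427.0, 47.0, 51.0], 0.74), ([423.0, 49.0, 3.0], 0.51)]
```

View pics/w4.png

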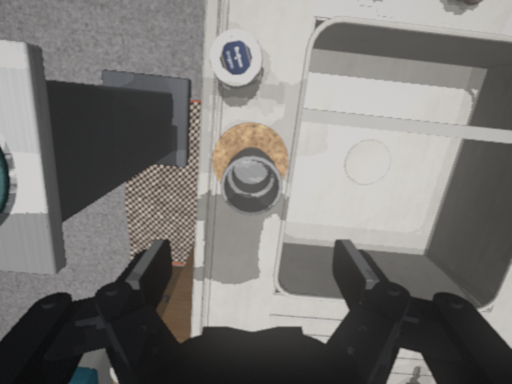

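The wrist picture shows the top tumbler standing upright on the front coaster (rim at (250,185), cork at (250,150)), clear of the spice jar. I'll go back for the middle one.

```bash
python3 -m inch '[[[0.003,0.04,0.03],[0,0,3],-1],[[0.007,0.08,0.03],[0,0,6],-1],[[0.01,0.12,0.03],[0,0,9],-1],[[0.014,0.16,0.03],[0,0,12],-1],[[0.017,0.2,0.03],[0,0,15],-1],[[0.02,0.24,0.03],[0,0,18],-1],[[0.024,0.28,0.03],[0,0,20],-1],[[0.03,0.32,0.03],[0,0,22],-1],[[0.03,0.32,0.03],[0,0,22],-1]]'
python3 -m inch '[[[0,0,0],[3.5,-6.6,0],-1],[[0,0,0],[7,-13.2,0],-1],[[0.005,0,0],[10.5,-19.9,0],-1],[[0.0125,0.004,-0.02],[14.04,-26.5,0],-1],[[0.0125,0.004,-0.04],[14.04,-26.5,0],-1],[[0.0125,0.004,-0.04],[14.04,-26.5,0],-1],[[0.0125,0.004,-0.04],[14.04,-26.5,0],-1],[[0.0125,0.004,-0.04],[14.04,-26.5,0],-1]]'
python3 - <<'E'
from h import *
a=np.array([-.442,-.234,.866]); c=np.array([521.5,396,116.2])
s=env.snapshot("wrist")
print([(np.round(d["point"]).tolist(),round(d["score"],2)) for n in ("tumbler_mid_center","tumbler_bottom_center") for d in env.spot_point("wrist",n)])
crop(s,(190,110,320,240),4,[(ring(c,a,46),(0,0,255)),(ring(c,a,-2),(0,255,0))],"pics/w5.png")
go(c+17*a,frame(a)); go(c+120*a,frame(a))
E
```

```text
time: 13.4
position: [454.0, 367.6, 256.3]
tcp_rot: [-1.615, -2.691, 0.004]
wrist_force: [-0.3, 0.3, -0.2]
finger_gap: 1.004
grip_force: 0.0
time: 14.2
position: [468.7, 368.7, 221.1]
tcp_rot: [1.446, 2.398, 0.646]
wrist_force: [0.4, -0.6, 0.4]
finger_gap: 0.997
grip_force: 0.0
[([527.0, 397.0, 118.0], 0.72)]
shift m [ 0.0453  0.0231 -0.0904] turn [-0.13  0.08  0.07] t 14.35 q [ 0.68 -0.15  2.17 -0.17  0.61  0.3 ]
shift m [-0.0003 -0.001  -0.0012] turn [-0.13  0.08  0.07] t 14.35 q [ 0.68 -0.15  2.17 -0.17  0.61  0.3 ]
```

View pics/w5.png

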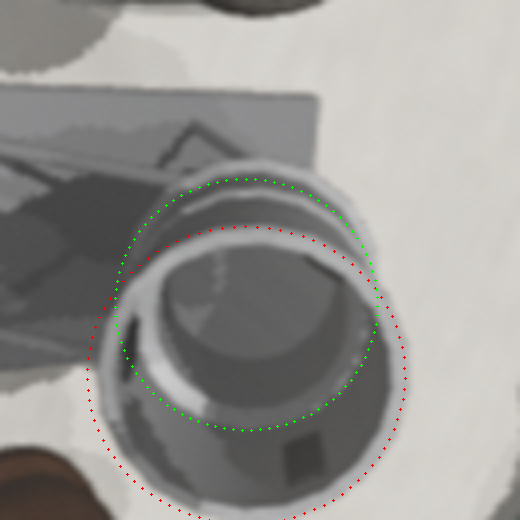

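The prediction sits on the middle tumbler's rim to within about 1–2 mm (zoomed centre (253,375)), so I'll grip and pull.

```bash
python3 -m inch '[[[0.008,0.0045,-0.016],[0,0,0],-1],[[0.016,0.009,-0.032],[0,0,0],-1],[[0.025,0.0135,-0.048],[0,0,0],-1],[[0.033,0.018,-0.064],[0,0,0],-1],[[0.041,0.022,-0.08],[0,0,0],-1],[[0.046,0.0245,-0.09],[0,0,0],-1],[[0.046,0.0245,-0.09],[0,0,0],-1],[[0.046,0.0245,-0.09],[0,0,0],0.3],[[0.046,0.0245,-0.09],[0,0,0],0.6],[[0.046,0.0245,-0.09],[0,0,0],1],[[0.046,0.0245,-0.09],[0,0,0],1],[[0.046,0.0245,-0.09],[0,0,0],1]]' 60
python3 -m inch '[[[0,0,0],[0,0,0],1],[[0,0,0],[0,0,0],1],[[0,0,0],[0,0,0],1],[[0,0,0],[0,0,0],1]]'
```

```text
time: 15.55
position: [514.3, 393.3, 131.6]
tcp_rot: [1.445, 2.397, 0.648]
wrist_force: [-1.8, -0.9, 6.3]
finger_gap: 0.704
grip_force: 65.3
time: 15.95
position: [514.3, 393.3, 131.7]
tcp_rot: [1.445, 2.397, 0.648]
wrist_force: [-1.7, -2.3, 6.4]
finger_gap: 0.703
grip_force: 65.3
```

```bash
python3 -m inch '[[[-0.002,-0.001,0.0045],[0,0,0],1],[[-0.005,-0.0025,0.009],[0,0,0],1],[[-0.009,-0.005,0.0175],[0,0,0],1],[[-0.0135,-0.007,0.026],[0,0,0],1],[[-0.018,-0.0095,0.035],[0,0,0],1],[[-0.022,-0.0115,0.043],[0,0,0],1],[[-0.0265,-0.014,0.052],[0,0,0],1],[[-0.031,-0.0165,0.0605],[0,0,0],1],[[-0.0355,-0.019,0.069],[0,0,0],1],[[-0.04,-0.021,0.078],[0,0,0],1],[[-0.053,-0.028,0.104],[0,0,0],1],[[-0.053,-0.028,0.104],[0,0,0],1]]'
python3 - <<'E'
from h import *
s=env.snapshot("scene"); 
for n in ["tumbler_mid_center","tumbler_bottom_center","coaster_a_center"]:
    print(n,[(np.round(d["point"]).tolist(),round(d["score"],2)) for d in env.spot_point("scene",n)])
go([428,47,250],R.from_matrix(np.eye(3)))
E
```

```text
time: 17.15
position: [461.2, 365.6, 238.1]
tcp_rot: [1.444, 2.396, 0.652]
wrist_force: [1.1, 0.2, -0.0]
finger_gap: 0.704
grip_force: 69.2
tumbler_mid_center [([469.0, 363.0, 224.0], 0.79)]
tumbler_bottom_center [([545.0, 404.0, 76.0], 0.62)]
coaster_a_center [([545.0, -343.0, 5.0], 0.47)]
shift m [-0.0322 -0.3174  0.0175] turn [ -82.9  -137.5   -36.78] t 17.35 q [ 0.68 -0.18  2.17 -0.16  0.64  0.3 ]
```

```bash
python3 -m inch '[[[0,0,0.02],[-3.5,6.6,0],1],[[0,0,0.03],[-7,13.2,0],1],[[0,0,0.04],[-10.5,19.9,0],1],[[0,0,0.04],[-14.04,26.5,0],1],[[0,0,0.04],[-14.04,26.5,0],1]]'
python3 -m inch '[[[0.004,-0.03,0],[0,0,-3],1],[[0.008,-0.07,0],[0,0,-6],1],[[0.012,-0.11,0],[0,0,-9],1],[[0.016,-0.15,0],[0,0,-12],1],[[0.02,-0.19,0],[0,0,-15],1],[[0.024,-0.23,0],[0,0,-18],1],[[0.028,-0.27,0],[0,0,-22],1],[[0.032,-0.31,0],[0,0,-25],1],[[0.037,-0.35,0],[0,0,-29],1],[[0.042,-0.39,0],[0,0,-33],1],[[0.047,-0.43,0],[0,0,-36],1],[[0.052,-0.47,0],[0,0,-40],1]]'
python3 -m inch '[[[0.005,-0.04,0],[0,0,-4],1],[[0.01,-0.08,0],[0,0,-8],1],[[0.015,-0.12,0],[0,0,-12],1],[[0.02,-0.16,0],[0,0,-15],1],[[0.026,-0.2,0],[0,0,-18],1],[[0.032,-0.238,0],[0,0,-20],1],[[0.032,-0.238,0],[0,0,-20],1],[[0.032,-0.238,-0.03],[0,0,-20],1],[[0.032,-0.238,-0.06],[0,0,-20],1],[[0.032,-0.238,-0.08],[0,0,-20],1],[[0.032,-0.238,-0.08],[0,0,-20],1],[[0.032,-0.238,-0.08],[0,0,-20],1]]'
python3 - <<'E'
from h import *
for cam in ("scene","top","wrist"):
    s=env.snapshot(cam)
    for n in ["tumbler_mid_center","coaster_a_center","biscuit_jar_center"]:
        print(cam,n,[(np.round(d["point"]).tolist(),round(d["score"],2)) for d in env.spot_point(cam,n)])
o=env.get_obs();print(o["position"],R.from_rotvec(o["tcp_rot"]).as_matrix()[:,2],o["wrist_force"])
E
```

```text
time: 17.85
position: [463.2, 365.7, 271.0]
tcp_rot: [-1.623, -2.688, 0.005]
wrist_force: [0.1, -0.6, -3.2]
finger_gap: 0.703
grip_force: 69.1
time: 19.05
position: [511.5, -106.8, 272.1]
tcp_rot: [2.446, 1.97, 0.001]
wrist_force: [-0.1, 0.8, -1.1]
finger_gap: 0.704
grip_force: 69.1
time: 20.25
position: [543.9, -342.3, 192.7]
tcp_rot: [-2.749, -1.519, 0.0]
wrist_force: [-0.8, -0.4, -1.2]
finger_gap: 0.706
grip_force: 69.1
scene tumbler_mid_center [([541.0, -347.0, 177.0], 0.71)]
scene coaster_a_center [([543.0, -342.0, 4.0], 0.46)]
scene biscuit_jar_center [([650.0, -361.0, 53.0], 0.59)]
top tumbler_mid_center [([541.0, -348.0, 174.0], 0.69)]
top coaster_a_center [([544.0, -346.0, 1.0], 0.8)]
top biscuit_jar_center [([650.0, -357.0, 56.0], 0.66)]
wrist tumbler_mid_center [([546.0, -346.0, 175.0], 0.71)]
wrist coaster_a_center [([545.0, -340.0, 4.0], 0.82)]
wrist biscuit_jar_center []
[ 544.5125353  -343.37450728  193.57436996] [ 3.45141242e-04  8.01266227e-05 -9.99999937e-01] [-0.20052753 -0.03879113 -1.22092965]
```

```bash
python3 -m inch '[[[0,0,-0.03],[0,0,0],1],[[0,0,-0.06],[0,0,0],1],[[0,0,-0.09],[0,0,0],1],[[0,0,-0.108],[0,0,0],1],[[0,0,-0.115],[0,0,0],1],[[0,0,-0.118],[0,0,0],1],[[0,0,-0.12],[0,0,0],1],[[0,0,-0.12],[0,0,0],1]]'
python3 -m inch '[[[0,0,-0.002],[0,0,0],1],[[0,0,-0.003],[0,0,0],1],[[0,0,-0.003],[0,0,0],1]]'
```

```text
time: 21.65
position: [545.3, -343.9, 74.7]
tcp_rot: [2.748, 1.518, 0.002]
wrist_force: [0.1, 0.3, -2.6]
finger_gap: 0.705
grip_force: 69.2
time: 21.95
position: [545.0, -343.7, 71.3]
tcp_rot: [2.749, 1.518, 0.001]
wrist_force: [-0.3, -0.1, 0.1]
finger_gap: 0.707
grip_force: 69.3
```

```bash
python3 -m inch '[[[0,0,-0.001],[0,0,0],1],[[0,0,-0.002],[0,0,0],1],[[0,0,-0.002],[0,0,0],1]]'
```

```text
time: 22.25
position: [545.0, -344.0, 71.0]
tcp_rot: [2.749, 1.518, 0.001]
wrist_force: [-2.6, 0.6, 10.1]
finger_gap: 0.702
grip_force: 70.3
```

Contact made, so I'll release and retreat.

```bash
python3 -m inch '[[[0,0,0.001],[0,0,0],0.3],[[0,0,0.001],[0,0,0],0],[[0,0,0.001],[0,0,0],-0.6],[[0,0,0.001],[0,0,0],-1],[[0,0,0.001],[0,0,0],-1],[[0,0,0.001],[0,0,0],-1],[[0,0,0.001],[0,0,0],-1],[[0,0,0.01],[0,0,0],-1],[[0,0,0.025],[0,0,0],-1],[[0,0,0.06],[0,0,0],-1],[[0,0,0.11],[0,0,0],-1],[[0,0,0.16],[0,0,0],-1]]'
python3 -m inch '[[[0,0,0],[0,0,0],-1],[[0,0,0],[0,0,0],-1],[[0,0,0],[0,0,0],-1]]'
python3 - <<'E'
from h import *
for cam in ("scene","top","wrist"):
    s=env.snapshot(cam)
    if cam=="wrist": w=s["image"]
    if cam=="scene": im=s["image"]
    print(cam,[(np.round(d["point"]).tolist(),round(d["score"],2)) for n in ("tumbler_mid_center","tumbler_top_center") for d in env.spot_point(cam,n)])
cv2.imwrite("pics/end.png",cv2.resize(np.hstack([im,w])[:,:,::-1],(800,300)))
E
```

```text
time: 23.45
position: [544.1, -343.1, 231.0]
tcp_rot: [-2.75, -1.519, -0.0]
wrist_force: [0.4, -1.3, -0.8]
finger_gap: 0.998
grip_force: 0.0
time: 23.75
position: [544.0, -343.0, 228.4]
tcp_rot: [-2.75, -1.519, -0.0]
wrist_force: [-0.4, -0.2, -0.5]
finger_gap: 1.002
grip_force: 0.0
scene [([542.0, -351.0, 51.0], 0.5), ([427.0, 40.0, 52.0], 0.93), ([602.0, 579.0, 34.0], 0.78)]
top [([540.0, -349.0, 51.0], 0.75), ([599.0, 582.0, 30.0], 0.77), ([654.0, -362.0, 58.0], 0.2)]
wrist [([544.0, -344.0, 50.0], 0.56)]
```

View pics/end.png

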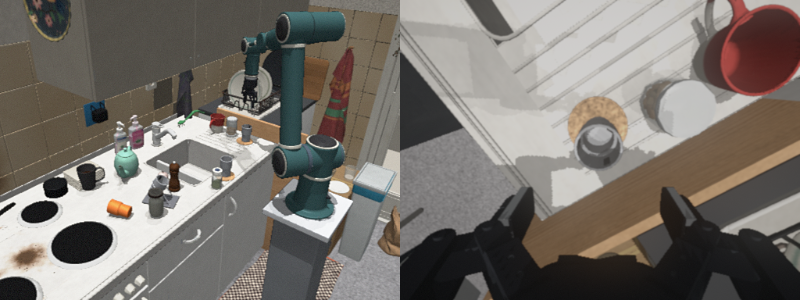

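Both tumblers stand upright on their coasters, at (226,165) and (246,130) in the left half. The bottom one is still in the drainer and the jars and mill are standing.

```bash
python3 -c "
from plant import env
print(env.sign_off())"
```

```text
the job is handed in; nothing more can be done
None
```

The job is handed in at about 24 s of the 61 s, with no verdict returned: the final pictures show the top tumbler upright on the front coaster, the middle one upright on the right coaster, the bottom one still in the drainer, and the jars and mill standing.

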